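# Set the needle throttle a quarter turn off its seat and open the bench air

### The job

Get the bench air set ready for the carving hammer. With the air supply still shut, screw the needle valve's bar handle in (clockwise) until you feel it bottom firmly on its soft seat, without forcing it, and back it off a quarter of a turn from there. Then swing the supply lever fully open, in line with the pipe, and leave the tools and other things on the bench where they are.

Things in the scene. Friction and masses are not known exactly. Their poses are not given: they have to be found in the camera images.
- airset: Bench air set bolted to the table: grey steel foot plate 130 x 420 mm, three slim stands and on them a steel pipe along y, its axis 100 mm up. From +y to -y: brass ball valve with supply lever; filter-regulator with round black knob, clear bowl and gauge towards -x; brass needle valve with flat bar handle; outlet coupler. Origin under its centre, z up.
- needle_grip (a point): Centre of the needle valve's bar handle, a flat-sided dark steel bar 62 mm long, 12 thick, 20 tall, 153 to 173 mm above the table; the point is at mid height on the screw's upright axis, at x = 0, y = -120 mm of the air set. x along the bar, y across it, z up. Clear for 60 mm all round at its height. Clockwise from above screws in; the bar does not rise noticeably.
- needle_gland (a point): Top of the brass gland nut under the bar, on its axis, 138 mm up. The screw turns with 0.06 N m drag and starts 30 to 130 degrees off its seat. Where it bottoms differs each time and cannot be seen (needle_seat_c0 is a mark in there). On the soft seat torque rises 2.5 N m per rad: 0.25 N m, 6 degrees past first touch, is firmly bottomed; from 0.6 N m (14 degrees) the seat is crushed.
- supply_lever (a joint): Angle of the ball valve's lever: 0 shut (square across the pipe, pointing to -x of the air set), 1.57 fully open at its stop (in line with the pipe, pointing to +y). It turns clockwise from above about the upright axis at x = 0, y = 120 mm of the air set, against 0.45 N m of drag, and stays where it is left.
- lever_grip (a point): Point on the supply lever's black sleeve, 70 mm from the lever's axis, on its centreline at mid height, 136 mm above the table. The sleeve runs from 31 to 93 mm from that axis, is 18 mm wide and stands 129 to 143 mm above the table. x points from the sleeve to the axis, z up.
- carving_hammer: Bystander: pneumatic carving hammer, a 160 mm long aluminium and rubber cylinder 33 mm across, lying on the table; origin under its middle
- chisel: Bystander: steel stone chisel, 150 x 18 x 10 mm, lying flat; origin under its middle
- wood_block: Bystander: wooden tapping block 45 x 70 x 32 mm; origin at the centre of its underside
- hammer: Bystander: hammer with a wooden handle, 280 mm long, lying flat; origin under its middle
- knife: Bystander: modelling knife with a red handle, 185 mm long, lying flat; origin under the handle's front end
- jar: Bystander: glass jar with a steel cap, 68 mm across, 85 mm tall; origin at the centre of its underside
- mug: Bystander: white mug 80 mm across, 90 mm tall; origin at the centre of its underside
- relief_tile: Bystander: plaster relief tile 125 x 190 x 20 mm, lying flat; origin at the centre of its underside

How it is judged:
By the outcome, as a careful person would: the job done as asked, in the order asked, and still so for the second after the job is handed in, with the robot touching nothing.
It also fails if it takes over 72 s, if anything falls off the work surface, if the arm or the gripper's body presses on something with over 40 N, if the wrist force passes 120 N, or if a joint passes its speed limit or range.

### The arm

A 6-joint arm with a two-finger parallel gripper is mounted at the origin on the work surface. World frame = base frame: x ahead of the robot, y to its left, z up, the work surface at z = 0. Lengths are in m, angles in degrees, forces in N, time in s.
With the tool pointing down it reaches from about 0.3 to 0.75 m from the base axis. Payload 8.5 kg.
Tool frame: the origin (TCP) lies at the very end of the fingers, on their centre line; the grasp point (between the pads) lies 19 mm behind it; z points along the fingers, y is the line along which they close (so a half turn about z gives the same grasp; the last joint's range is limited). The gripper opens to 85 mm and grips with 20 to 120 N. Pads are 22 mm wide; open, the fingers measure 114 mm over their backs; the gripper's body (76 mm by 85 mm) begins 54 mm behind the grasp point. The pads swing forward as they close: fully open they stand 13 mm farther back than shut.
Start: joints at [-85.789, 21.807, 74.336, -0, 83.858, -12.336], TCP at [0.157, -0.527, 0.203] pointing down, gripper open.
Joint ranges: [-178.18, 178.18], [-50.72, 133.34], [12.68, 142.11], [-81.47, 261.47], [9.98, 163.14], [-165.26, 165.26]. Speed limits (degrees/s): [136.94, 136.94, 180, 180, 180, 180].

### API

Orientations are given as a 3x3 rotation matrix whose columns are the frame's x, y, z axes.
In Python, from rig import observe, cams, ticket gives the robot as it stands.
- The arm moves only by the tool move_arm, never from a script. Its arguments are lists of equal length, an entry for each row: "jaw": the finger opening in cm, from 0 to 8.54; "dp": the shift along the tool's x, y, z in cm, a list of three; "turn": the turn, a rotation vector about the tool's x, y, z in rad, a list of three. In form: {"jaw": [jaw, ...], "dp": [[tx, ty, tz], ...], "turn": [[wx, wy, wz], ...]}. A call has 1 to 12 rows; each row shifts and turns the commanded pose from where the row before left it, along the tool's axes as they then stand; what a row does not reach is not made up. A row lasts 1/12 s, in which the tool goes at most 41.7 mm and 7.16 degrees, less where a joint would pass 70% of its speed; a pose out of reach is approached as far as the arm can. A call is refused whole if a number of a shift passes 4.17 or a number of a turn 0.125, either way. A call with a gripper value outside its range is refused whole. The fingers move at their own pace and stop on an object; "force" is the grip in N (left out, the last holds). Time passes only in rows, so rows that do not move let the fingers close. It gives the time, the measured TCP pose, the force, the opening and the grip force at its end, in the units of the state.
- observe(): the state, without advancing time (a new reading comes with each control period).
- cams.get_image(name): name is "side" or "top" or "wrist"; returns (picture, depth): 480x640x3 uint8, red, green, blue; 480x640 float32, m along the optical axis (not along the pixel's ray), 0 where there is no reading.
- cams.calibration(name): a dict with "vertical_fov" (degrees; the focal length in pixels is half the picture's height over the tangent of half this angle, whatever the lens; pixels are square), "cx", "cy" (the principal point, pixels), "view" (4x4, takes a point from world to camera coordinates); the wrist camera has in their place "tool_from_camera" (4x4, takes a point from camera to tool coordinates, whose origin is the TCP and whose axes are the flange's). Camera axes: x right, y up, looking along -z (the intrinsics and any distortion apply to the point x, -y, -z); pixel columns grow to the right and rows downward; lengths in m; the calibration is good to about 2 mm. The wrist camera is an equidistant fisheye: a pixel r from the principal point sees the ray r / f radians off the axis. A picture is of the moment at which its call begins: read the wrist's pose just before it. calibration takes no time and is no camera call.
- ticket.close_job(): hands the job in; it is judged then, once.
Trained networks look in the newest picture that a camera, given by its name, has taken for a name from the list of things; names that differ only in an ending like _2 or _b are one class to them, and where a whole thing is asked for, a point or a joint stands for the part that bears it (a point fixed in the world has none). Each returns a list of dicts, best first, with "p" (0 to 1); they miss things now and then, are a little off and sometimes report something else, mostly with a low value. They report only what shows in the picture. A call takes as long as a camera call.
- cams.spot_in(camera, query): "box" ([centre column, centre row, width, height] as shares, 0 to 1, of the picture: columns of its width, rows of its height, round what is visible of it).
- cams.outline_of(camera, query): "mask" (480x640 bool, what is visible of it) and "box" ([centre column, centre row, width, height] as shares, 0 to 1, of the picture: columns of its width, rows of its height, round what is visible of it).
- cams.mark_of(camera, query): "location" ([column, row] as shares, 0 to 1, of the picture: columns of its width, rows of its height: a listed point, or the origin of a listed thing).
The state is a dict: "time_s": time; "q": joint angles; "qvel": joint speeds; "joint_efforts": joint torques, N m; "position": TCP position; "tool_rot": TCP orientation; "ft_force": force on the tool from outside, world axes, zero at the start; "wrist_torque": the same for the moment, N m; "grip_width": finger opening in m; "gripper_force": force on a finger pad.
Only numpy, scipy, OpenCV 4.12 (cv2) and the standard library are available. Lean on these libraries where they do the work, as an engineer would, in place of code of your own. Each camera call takes 0.05 s, during which the arm holds its last target. There are 200 camera calls.

## Working session

There is one attempt and no reset: what is moved stays moved. The work goes in short steps, Python scripts to look and compute and a tool call to move; the robot and the scene stay as the last step left them, time stands still between calls to the robot, and variables do not carry over. Pictures are saved under pics/ and viewed, at most 10 in all, crops included, and the job is handed in when it is done.

Besides the shell and the picture viewer there is one more tool, called after ">>>" as a command line: name --argument value ..., lists and objects as JSON in quotes. move_arm: Moves the arm, as the interface text tells. Its arguments: {"type":"object","properties":{"jaw":{"type":"array","items":{"type":"number"}},"dp":{"type":"array","items":{"type":"array","items":{"type":"number"}}},"turn":{"type":"array","items":{"type":"array","items":{"type":"number"}}},"force":{"type":"number"}},"required":["jaw","dp","turn"]}

```bash
mkdir -p pics; cat > h.py <<'E'
import numpy as np, cv2
from rig import observe, cams, ticket
def ray(cam,c,r):
    k=cams.calibration(cam); f=240/np.tan(np.radians(k["vertical_fov"]/2))
    u=(c-k["cx"])/f; v=(r-k["cy"])/f
    if cam=="wrist":
        th=np.hypot(u,v); s=np.sin(th)/max(th,1e-9)
        d=np.array([u*s,-v*s,-np.cos(th)])
        o=observe(); T=np.eye(4); T[:3,:3]=o["tool_rot"]; T[:3,3]=o["position"]
        M=T@np.array(k["tool_from_camera"])
    else:
        d=np.array([u,-v,-1.]); M=np.linalg.inv(np.array(k["view"]))
    return M[:3,3],M[:3,:3]@d
def atz(cam,c,r,z):
    o,d=ray(cam,c,r); return o+d*(z-o[2])/d[2]
def save(cam,n):
    im,d=cams.get_image(cam); cv2.imwrite(f"pics/{n}.png",im[:,:,::-1]); return im,d
E
python3 - <<'E'
from h import *
np.set_printoptions(precision=4,suppress=True)
Z=dict(needle_grip=.163,needle_gland=.138,lever_grip=.136,airset=0)
for cam in("top","side"):
    save(cam,cam+"0"); print(cam,cams.calibration(cam))
    for q,z in Z.items():
        for m in cams.mark_of(cam,q)[:2]:
            c,r=m["location"]; c*=640;r*=480
            print(cam,q,round(m["p"],2),round(c),round(r),atz(cam,c,r,z))
o=observe();print(o["position"],o["tool_rot"],o["time_s"])
E
```

```text
top {'vertical_fov': 52.61515986075831, 'cx': 316.5725783133294, 'cy': 235.64100711740275, 'view': array([[-0.0168, -0.9998,  0.0129, -0.0234],
       [ 0.9937, -0.0153,  0.1106, -0.6092],
       [-0.1104,  0.0147,  0.9938, -1.1503],
       [ 0.    ,  0.    ,  0.    ,  1.    ]])}
top needle_grip 0.58 335 274 [ 0.5111 -0.0702  0.163 ]
top needle_gland 0.57 337 278 [ 0.5026 -0.0757  0.138 ]
top lever_grip 0.83 223 281 [0.4998 0.1753 0.136 ]
top airset 0.63 290 266 [0.5372 0.0345 0.    ]
side {'vertical_fov': 57.80262856755094, 'cx': 318.9246552818386, 'cy': 230.9736065095639, 'view': array([[-0.9867, -0.1626, -0.004 ,  0.6024],
       [ 0.123 , -0.7619,  0.6359, -0.1645],
       [-0.1065,  0.6269,  0.7718, -0.9842],
       [ 0.    ,  0.    ,  0.    ,  1.    ]])}
side needle_grip 0.6 368 206 [ 0.5111 -0.07    0.163 ]
side needle_gland 0.72 367 213 [ 0.5117 -0.0724  0.138 ]
side needle_gland 0.46 234 340 [0.7192 0.2732 0.138 ]
side lever_grip 0.89 367 311 [0.4895 0.1744 0.136 ]
side airset 0.89 348 288 [0.5337 0.0457 0.    ]
[ 0.1566 -0.5272  0.2026] [[ 0.9586  0.2848 -0.    ]
 [ 0.2848 -0.9586  0.0001]
 [-0.     -0.0001 -1.    ]] 0.5
```

View pics/top0.png

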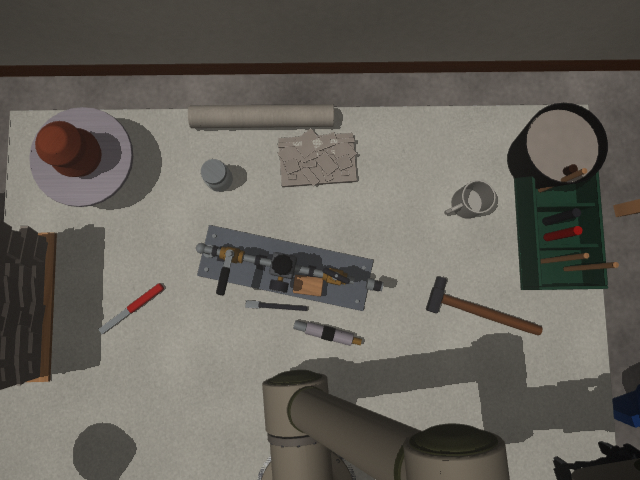

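View pics/side0.png

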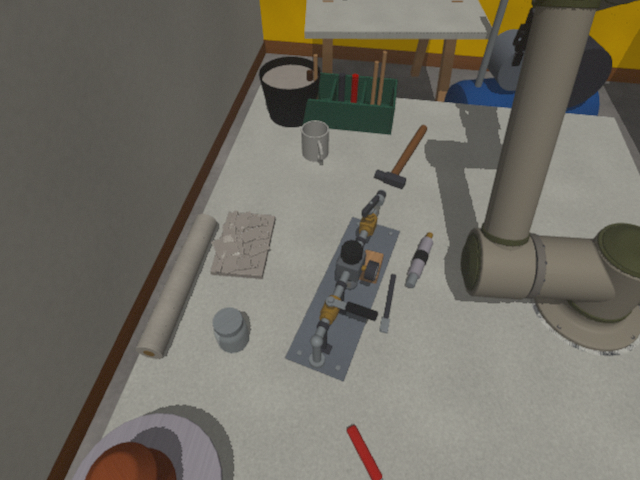

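Air set yaw is about -12°. The wood block lies beside the plate, the chisel and carving hammer are nearer the robot, and the lever is at (223,280) and the needle bar near (335,274). I'll move above it for a close look.

>>> move_arm --jaw '[8.5,8.5,8.5,8.5,8.5,8.5,8.5,8.5,8.5,8.5,8.5,8.5]' --dp '[[0,0,-4],[0,0,-4],[0,0,-4],[2.9,-2.5,0],[2.9,-2.5,0],[2.9,-2.5,0],[2.9,-2.5,0],[2.9,-2.5,0],[2.9,-2.5,0],[2.9,-2.5,0],[2.9,-2.5,0],[2.9,-2.5,0]]' --turn '[[0,0,0],[0,0,0],[0,0,0],[0,0,0],[0,0,0],[0,0,0],[0,0,0],[0,0,0],[0,0,0],[0,0,0],[0,0,0],[0,0,0]]'

```text
time_s: 1.5
position: [0.3433, -0.2354, 0.3228]
tool_rot: [[0.959, 0.284, 0.0], [0.284, -0.959, -0.0], [0.0, 0.001, -1.0]]
ft_force: [0.5, 0.1, -0.2]
grip_width: 0.0852
gripper_force: 0.0
```

>>> move_arm --jaw '[8.5,8.5,8.5,8.5,8.5,8.5,8.5]' --dp '[[2.9,-2.5,0],[2.9,-2.5,0],[2.9,-2.5,0],[2.9,-2.5,0],[2.0,-2,0],[0,0,0],[0,0,0]]' --turn '[[0,0,0],[0,0,0],[0,0,0],[0,0,0],[0,0,0],[0,0,0],[0,0,0]]'

```text
time_s: 2.08
position: [0.4392, -0.0824, 0.3226]
tool_rot: [[0.958, 0.288, -0.0], [0.288, -0.958, -0.0], [-0.0, 0.0, -1.0]]
ft_force: [1.1, 0.6, -0.0]
grip_width: 0.085
gripper_force: 0.0
```

```bash
cat > look.py <<'E'
from h import *
import sys
np.set_printoptions(precision=4,suppress=True)
o=observe();print(o["position"],o["tool_rot"],o["q"],o["time_s"],o["ft_force"],o["wrist_torque"])
print(cams.calibration("wrist")["tool_from_camera"])
save("wrist",sys.argv[1])
for q,z in dict(needle_grip=.163,needle_gland=.138,lever_grip=.136).items():
    for m in cams.mark_of("wrist",q)[:1]:
        c,r=m["location"]; c*=640;r*=480
        print(q,round(m["p"],2),round(c),round(r),atz("wrist",c,r,z))
E
python3 look.py w1
```

```text
[ 0.4392 -0.0824  0.3226] [[ 0.9577  0.2877 -0.0002]
 [ 0.2877 -0.9577 -0.0001]
 [-0.0003  0.     -1.    ]] [-25.8704   7.4425  74.6761  -0.0118  97.8913  47.4105] 2.0833 [ 1.0543  0.5751 -0.0301] [-0.0295  0.0109 -0.0184]
[[ 0.0001  0.9604  0.2786  0.0702]
 [ 1.     -0.0003  0.001   0.0015]
 [ 0.001   0.2786 -0.9604 -0.1705]
 [ 0.      0.      0.      1.    ]]
needle_grip 0.79 332 135 [ 0.5092 -0.0759  0.163 ]
needle_gland 0.88 327 137 [ 0.5066 -0.0729  0.138 ]
lever_grip 0.7 101 96 [0.4932 0.1728 0.136 ]
```

View pics/w1.png

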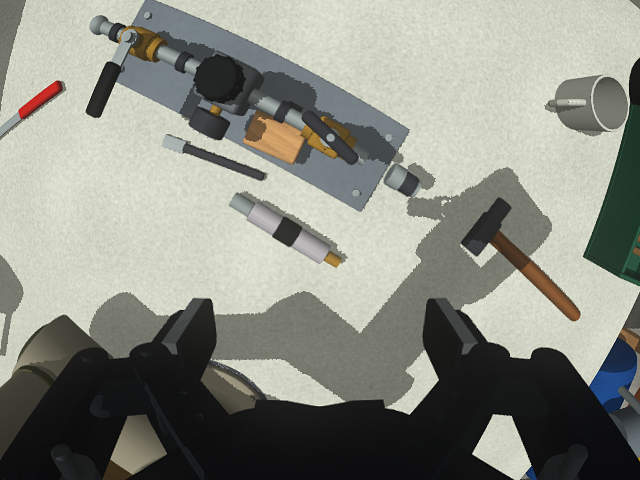

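The bar runs from about (304,112) to (357,161), centred at (331,137). The wood block lies just beside and below it.

```bash
python3 - <<'E'
from h import *
np.set_printoptions(precision=4,suppress=True)
m=cams.outline_of("wrist","needle_grip")
R=observe()["tool_rot"]
for a,b in (((307,115),(353,160)),((301,117),(352,164))):
    p,q=atz("wrist",*a,.173),atz("wrist",*b,.173); print(p,q,(p+q)/2,np.linalg.norm(p-q),"ang tool",np.degrees(np.arctan2(*((R.T@(q-p))[[1,0]]))))
if m:
    mk=m[0]["mask"]; print(m[0]["p"],m[0]["box"],mk.sum())
    im=cv2.imread("pics/w1.png"); 
g=lambda p:0
im=cv2.imread("pics/w1.png")[80:190,270:400]
cv2.imwrite("pics/c1.png",cv2.resize(im,None,fx=5,fy=5))
E
```

```text
[ 0.5198 -0.051   0.173 ] [ 0.4938 -0.0997  0.173 ] [ 0.5068 -0.0753  0.173 ] 0.05518887543602559 ang tool 134.4775647461439
[ 0.5167 -0.0466  0.173 ] [ 0.4903 -0.0999  0.173 ] [ 0.5035 -0.0732  0.173 ] 0.05952540195272798 ang tool 132.83215961179397
0.84 [0.5169, 0.289, 0.0847, 0.1092] 998
```

View pics/c1.png

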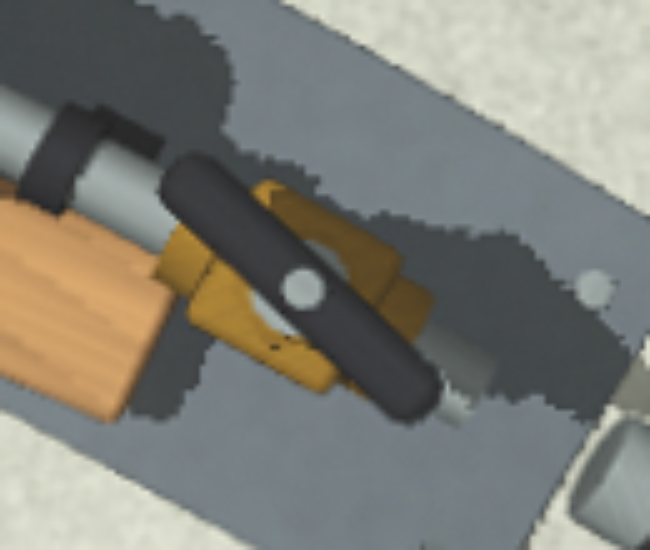

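>>> move_arm --jaw '[8.5,8.5,8.5,8.5,8.5,8.5,8.5,8.5,8.5,8.5,8.5]' --dp '[[3.45,0.5,1],[3.45,0.5,1],[0,0,0.8],[0,0,0.8],[0,0,0.8],[0,0,0.8],[0,0,0.8],[0,0,0],[0,0,0],[0,0,0],[0,0,0]]' --turn '[[0,0,0],[0,0,0],[0,0,-0.115],[0,0,-0.115],[0,0,-0.115],[0,0,-0.115],[0,0,-0.115],[0,0,-0.115],[0,0,-0.115],[0,0,0],[0,0,0]]'

```text
time_s: 3.25
position: [0.5078, -0.0741, 0.2627]
tool_rot: [[0.463, 0.886, 0.0], [0.886, -0.463, -0.0], [0.0, 0.0, -1.0]]
ft_force: [-0.2, 0.4, 0.7]
grip_width: 0.0847
gripper_force: 0.0
```

```bash
python3 look.py w2
```

```text
[ 0.5078 -0.0741  0.2627] [[ 0.4633  0.8862  0.0001]
 [ 0.8862 -0.4633 -0.    ]
 [ 0.      0.0001 -1.    ]] [-21.5373  15.9048  73.2395   0.0003  90.8503   6.0606] 3.25 [-0.1959  0.4228  0.7232] [ 0.0158  0.0194 -0.0054]
[[ 0.0001  0.9606  0.2779  0.0693]
 [ 1.     -0.0003  0.0007  0.0006]
 [ 0.0007  0.2779 -0.9606 -0.1705]
 [ 0.      0.      0.      1.    ]]
needle_grip 0.56 319 226 [ 0.5095 -0.0722  0.163 ]
needle_gland 0.74 317 219 [ 0.5074 -0.0722  0.138 ]
```

View pics/w2.png

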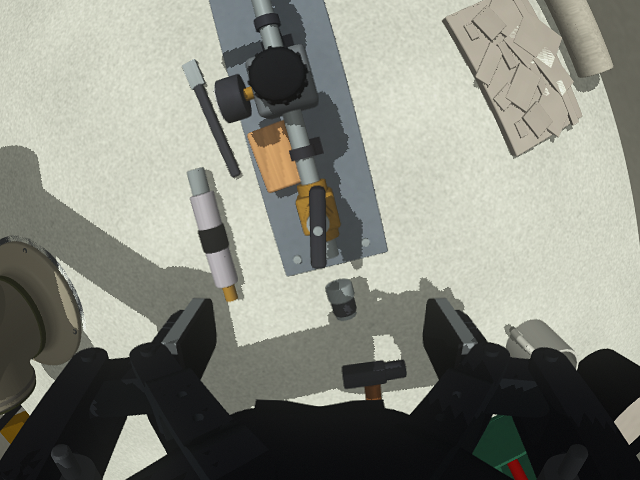

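The bar is upright in the image, with its ends at (318,187) and (318,270) and the screw dot at (318,231). It lines up with tool x.

```bash
python3 - <<'E'
from h import *
np.set_printoptions(precision=4,suppress=True)
o=observe();R=o["tool_rot"];P=o["position"]
for n,c,r in(("dot",318.2,230.8),("e1",316.5,187),("e2",318.5,270)):
    p=atz("wrist",c,r,.173);print(n,p,R.T@(p-P))
im=cv2.imread("pics/w2.png").astype(int)
m=(im.max(2)<62);m[:188]=0;m[268:]=0;m[:,:306]=0;m[:,330:]=0
for r in range(190,268,8):
    c=np.where(m[r])[0];print(r,c.min() if len(c) else None,c.max() if len(c) else None)
E
```

```text
dot [ 0.508  -0.0728  0.173 ] [ 0.0008 -0.0002  0.0897]
e1 [ 0.5217 -0.0439  0.173 ] [ 0.0327 -0.0014  0.0897]
e2 [ 0.4943 -0.0998  0.173 ] [-0.0295 -0.      0.0897]
190 310 324
198 309 324
206 310 325
214 310 325
222 310 325
230 310 325
238 310 325
246 311 325
254 311 325
262 311 325
```

>>> move_arm --jaw '[8.5,8.5,8.5,8.5,8.5,8.5,3,1,1,1,1,1]' --dp '[[0.1,0,3],[0,0,3],[0,0,3],[0,0,1.6],[0,0,1.0],[0,0,0],[0,0,0],[0,0,0],[0,0,0],[0,0,0],[0,0,0],[0,0,0]]' --turn '[[0,0,-0.01],[0,0,0],[0,0,0],[0,0,0],[0,0,0],[0,0,0],[0,0,0],[0,0,0],[0,0,0],[0,0,0],[0,0,0],[0,0,0]]' --force 40

```text
time_s: 4.45
position: [0.5085, -0.0725, 0.147]
tool_rot: [[0.45, 0.893, 0.001], [0.893, -0.45, -0.0], [0.0, 0.001, -1.0]]
ft_force: [0.1, 0.6, 0.0]
grip_width: 0.012
gripper_force: 0.0
```

```bash
cat > s.py <<'E'
from h import *
np.set_printoptions(precision=3,suppress=True)
o=observe();R=np.array(o["tool_rot"])
print(o["time_s"],o["position"],"yaw",np.degrees(np.arctan2(R[1,0],R[0,0])).round(2),"q6",o["q"][5],"F",o["ft_force"],"T",np.array(o["wrist_torque"]),"w",o["grip_width"],o["gripper_force"], "eff6",o["joint_efforts"][5])
E
python3 s.py
```

```text
4.45 [ 0.508 -0.073  0.147] yaw 63.24 q6 5.420626098058194 F [0.08  0.578 0.048] T [ 0.032  0.036 -0.022] w 0.012047730932080829 0.0 eff6 0.0016341984883183613
```

Now touching at 12 mm. I'll let the grip build, then turn 20° slowly.

>>> move_arm --jaw '[0.5,0.5,0.5,0.5]' --dp '[[0,0,0],[0,0,0],[0,0,0],[0,0,0]]' --turn '[[0,0,0],[0,0,0],[0,0,0],[0,0,0]]' --force 40

```text
time_s: 4.78
position: [0.5084, -0.0725, 0.1466]
tool_rot: [[0.45, 0.893, 0.0], [0.893, -0.45, 0.0], [0.0, -0.0, -1.0]]
ft_force: [0.1, 0.1, -0.4]
grip_width: 0.0046
gripper_force: 0.0
```

```bash
python3 s.py
```

```text
4.7833 [ 0.508 -0.072  0.147] yaw 63.24 q6 5.417246080044202 F [ 0.12   0.11  -0.352] T [ 0.001 -0.007  0.005] w 0.004597486458730304 0.0 eff6 0.00027706902073987294
```

>>> move_arm --jaw '[0.5,0.5,0.5,0.5,0.5,0.5,0.5,0.5,0.5,0.5,0.5]' --dp '[[0,0,0],[0,0,0],[0,0,0],[0,0,0],[0,0,0],[0,0,0],[0,0,0],[0,0,0],[0,0,0],[0,0,0],[0,0,0]]' --turn '[[0,0,0.04],[0,0,0.04],[0,0,0.04],[0,0,0.04],[0,0,0.04],[0,0,0.04],[0,0,0.04],[0,0,0.04],[0,0,0.03],[0,0,0],[0,0,0]]'

```text
time_s: 5.7
position: [0.5084, -0.0724, 0.1466]
tool_rot: [[0.728, 0.685, -0.0], [0.685, -0.728, 0.0], [0.0, -0.0, -1.0]]
ft_force: [-0.3, -0.8, -0.9]
grip_width: 0.0052
gripper_force: 0.0
```

```bash
python3 s.py
```

```text
5.7 [ 0.508 -0.072  0.147] yaw 43.24 q6 25.416794713476076 F [-0.279 -0.819 -0.933] T [0.017 0.033 0.004] w 0.005158513640584739 0.0 eff6 0.10863219620659947
```

The opening reads 5 mm, so the fingers are not on the 12 mm bar. I'll look.

```bash
python3 look.py w3
```

```text
[ 0.5084 -0.0724  0.1466] [[ 0.7284  0.6851 -0.    ]
 [ 0.6851 -0.7284  0.0001]
 [ 0.     -0.0001 -1.    ]] [-21.3383  21.0492  85.4795   0.0033  73.4736  25.4168] 5.7 [-0.2787 -0.8185 -0.9326] [0.0173 0.0332 0.0036]
[[ 0.0001  0.9605  0.2782  0.0695]
 [ 1.     -0.0003  0.0008  0.0011]
 [ 0.0009  0.2782 -0.9605 -0.1705]
 [ 0.      0.      0.      1.    ]]
needle_grip 0.6 320 292 [ 0.5096 -0.073   0.163 ]
needle_gland 0.95 315 272 [ 0.5079 -0.0713  0.138 ]
lever_grip 0.64 15 25 [0.493  0.1735 0.136 ]
```

View pics/w3.png

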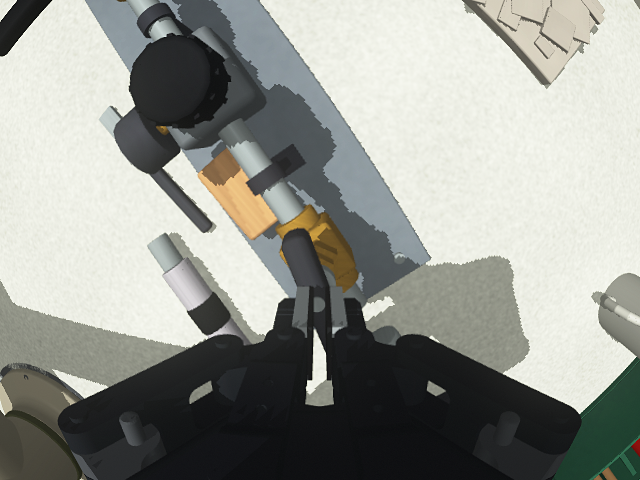

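```bash
python3 - <<'E'
from h import *
np.set_printoptions(precision=4,suppress=True)
im,d=cams.get_image("wrist")
cv2.imwrite("pics/c3.png",cv2.resize(im[220:400,250:400,::-1],None,fx=3.3,fy=3.3,interpolation=cv2.INTER_CUBIC))
for c,r in((297,245),(305,262),(319,303),(325,315),(303,305),(339,305),(303,330),(340,330),(320,340),(320,380)):
    o,v=ray("wrist",c,r);print(c,r,d[r,c],o+v/ (1 if 0 else 1)*0+ v*d[r,c]/np.cos(np.hypot(*(np.array([c,r])-[cams.calibration("wrist")["cx"],cams.calibration("wrist")["cy"]]))/(240/np.tan(np.radians(cams.calibration("wrist")["vertical_fov"]/2)))))
print(observe()["grip_width"])
E
```

```text
297 245 0.15126674 [ 0.5214 -0.0492  0.1725]
305 262 0.15409583 [ 0.518  -0.0567  0.1717]
319 303 0.15791827 [ 0.5087 -0.0734  0.173 ]
325 315 0.15514995 [ 0.5077 -0.0778  0.177 ]
303 305 0.13192964 [ 0.5126 -0.0619  0.197 ]
339 305 0.13336945 [ 0.5211 -0.0718  0.1956]
303 330 0.11813452 [ 0.5117 -0.0635  0.2118]
340 330 0.113922454 [ 0.5214 -0.0706  0.2156]
320 340 0.16698892 [ 0.4938 -0.088   0.1696]
320 380 0.3755981 [ 0.3799 -0.1955 -0.0022]
0.0049791193346555825
```

View pics/c3.png

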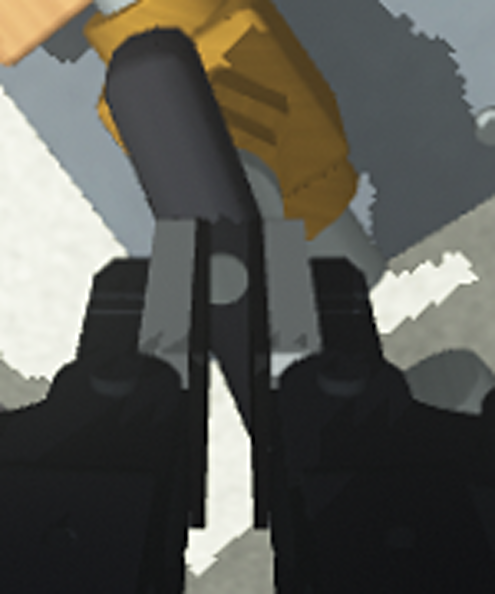

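The pads visibly sit over the bar. I'll measure the true fingertip height from depth.

```bash
python3 - <<'E'
from h import *
np.set_printoptions(precision=4,suppress=True)
im,d=cams.get_image("wrist"); k=cams.calibration("wrist"); f=240/np.tan(np.radians(k["vertical_fov"]/2))
o=observe();R=np.array(o["tool_rot"])
for c in(302,337):
  for r in range(282,334,4):
    p,v=ray("wrist",c,r);x=p+v*d[r,c]/np.cos(np.hypot(c-k["cx"],r-k["cy"])/f);print(c,r,x, R.T@(x-o["position"]))
print({k:o[k] for k in("position","grip_width","q")})
E
```

```text
302 282 [ 0.5105 -0.0618  0.1718] [ 0.0089 -0.0063 -0.0252]
302 286 [ 0.5092 -0.063   0.1718] [ 0.007  -0.0063 -0.0252]
302 290 [ 0.511  -0.0619  0.1807] [ 0.0091 -0.0059 -0.0341]
302 294 [ 0.5114 -0.0618  0.1855] [ 0.0095 -0.0057 -0.0389]
302 298 [ 0.5121 -0.0615  0.1906] [ 0.0102 -0.0055 -0.044 ]
302 302 [ 0.5117 -0.062   0.1928] [ 0.0096 -0.0054 -0.0463]
302 306 [ 0.5116 -0.0623  0.1956] [ 0.0093 -0.0053 -0.049 ]
302 310 [ 0.5122 -0.0619  0.2002] [ 0.01   -0.0051 -0.0536]
302 314 [ 0.5124 -0.0619  0.2035] [ 0.0102 -0.0049 -0.0569]
302 318 [ 0.5123 -0.0622  0.206 ] [ 0.01   -0.0048 -0.0595]
302 322 [ 0.512  -0.0626  0.2079] [ 0.0094 -0.0047 -0.0613]
302 326 [ 0.5131 -0.0619  0.2128] [ 0.0107 -0.0045 -0.0662]
302 330 [ 0.5113 -0.0634  0.2114] [ 0.0084 -0.0046 -0.0648]
337 282 [ 0.5049 -0.0914  0.1134] [-0.0155  0.0115  0.0332]
337 286 [ 0.5027 -0.0937  0.112 ] [-0.0187  0.0116  0.0346]
337 290 [ 0.521  -0.0716  0.1822] [ 0.0098  0.008  -0.0356]
337 294 [ 0.5208 -0.0716  0.1859] [ 0.0097  0.0079 -0.0393]
337 298 [ 0.5209 -0.0712  0.1902] [ 0.01    0.0077 -0.0436]
337 302 [ 0.5207 -0.0712  0.1934] [ 0.0099  0.0075 -0.0468]
337 306 [ 0.5203 -0.0715  0.1956] [ 0.0093  0.0075 -0.049 ]
337 310 [ 0.5205 -0.071   0.1998] [ 0.0098  0.0073 -0.0532]
337 314 [ 0.5206 -0.0707  0.2035] [ 0.0101  0.0071 -0.0569]
337 318 [ 0.5203 -0.0709  0.2056] [ 0.0097  0.007  -0.059 ]
337 322 [ 0.5202 -0.0709  0.2083] [ 0.0097  0.0069 -0.0618]
337 326 [ 0.5204 -0.0704  0.2119] [ 0.0102  0.0067 -0.0653]
337 330 [ 0.5194 -0.0714  0.2122] [ 0.0088  0.0068 -0.0656]
{'position': array([ 0.5084, -0.0725,  0.1466]), 'grip_width': 0.00493032380744061, 'q': array([-21.3399,  21.0517,  85.4807,  -0.001 ,  73.4747,  25.4508])}
```

The camera shows the fingertips 33 mm behind the reported TCP, at z≈0.18, so they closed above the bar and the bar has not turned. I'll open, turn back and go 3.1 cm lower.

>>> move_arm --jaw '[6,6,6,6,6,6,6,6,6,6,6,6]' --dp '[[0,0,0],[0,0,0],[0,0,0],[0,0,0],[0,0,0],[0,0,0],[0,0,0],[0,0,0.8],[0,0,0.8],[0,0,0.8],[0,0,0.7],[0,0,0]]' --turn '[[0,0,-0.1],[0,0,-0.1],[0,0,-0.1],[0,0,-0.05],[0,0,0],[0,0,0],[0,0,0],[0,0,0],[0,0,0],[0,0,0],[0,0,0],[0,0,0]]'

```text
time_s: 7.0
position: [0.5075, -0.0722, 0.1137]
tool_rot: [[0.45, 0.893, -0.003], [0.893, -0.45, 0.001], [-0.0, -0.003, -1.0]]
ft_force: [-0.2, 0.1, -0.5]
grip_width: 0.0599
gripper_force: 0.0
```

```bash
python3 s.py
```

```text
7.0 [ 0.508 -0.072  0.114] yaw 63.23 q6 5.425014981540499 F [-0.189  0.132 -0.473] T [0.006 0.055 0.02 ] w 0.05988883136877617 0.0 eff6 0.003489651935524307
```

>>> move_arm --jaw '[0.8,0.8,0.8,0.8,0.8,0.8,0.8,0.8,0.8,0.8]' --dp '[[0,0,0],[0,0,0],[0,0,0],[0,0,0],[0,0,0],[0,0,0],[0,0,0],[0,0,0],[0,0,0],[0,0,0]]' --turn '[[0,0,0],[0,0,0],[0,0,0],[0,0,0],[0,0,0],[0,0,0],[0,0,0],[0,0,0],[0,0,0],[0,0,0]]' --force 40

```text
time_s: 7.83
position: [0.5082, -0.0723, 0.1161]
tool_rot: [[0.45, 0.893, -0.0], [0.893, -0.45, 0.0], [0.0, -0.0, -1.0]]
ft_force: [-3.4, 1.0, 6.6]
grip_width: 0.0153
gripper_force: 39.0
```

```bash
python3 s.py
```

```text
7.8333 [ 0.508 -0.072  0.116] yaw 63.25 q6 5.417532493905925 F [-3.41   0.989  6.631] T [ 0.344  0.634 -0.028] w 0.01531458190989441 38.95462989807129 eff6 0.0013132088133716024
```

```bash
python3 - <<'E'
from h import *
np.set_printoptions(precision=4,suppress=True)
im,d=cams.get_image("wrist"); k=cams.calibration("wrist"); f=240/np.tan(np.radians(k["vertical_fov"]/2))
cv2.imwrite("pics/c4.png",cv2.resize(im[220:400,240:400,::-1],None,fx=3.3,fy=3.3,interpolation=cv2.INTER_CUBIC))
o=observe();R=np.array(o["tool_rot"])
for c in(300,320,340):
  for r in range(260,340,6):
    p,v=ray("wrist",c,r);x=p+v*d[r,c]/np.cos(np.hypot(c-k["cx"],r-k["cy"])/f);print(c,r,x, R.T@(x-o["position"]))
E
```

```text
300 260 [ 0.5145 -0.046   0.1637] [ 0.0263 -0.0062 -0.0476]
300 266 [ 0.5144 -0.0466  0.1684] [ 0.0258 -0.006  -0.0523]
300 272 [ 0.5134 -0.0485  0.1684] [ 0.0236 -0.006  -0.0523]
300 278 [ 0.5124 -0.0505  0.1684] [ 0.0214 -0.006  -0.0523]
300 284 [ 0.5116 -0.052   0.1695] [ 0.0197 -0.006  -0.0534]
300 290 [ 0.5102 -0.0546  0.1681] [ 0.0168 -0.0061 -0.052 ]
300 296 [ 0.5092 -0.0566  0.1681] [ 0.0145 -0.0062 -0.052 ]
300 302 [ 0.5079 -0.0588  0.1677] [ 0.0119 -0.0063 -0.0516]
300 308 [ 0.507  -0.0608  0.1681] [ 0.0098 -0.0063 -0.052 ]
300 314 [ 0.5059 -0.0628  0.1683] [ 0.0074 -0.0063 -0.0522]
300 320 [ 0.5049 -0.0648  0.1688] [ 0.0052 -0.0063 -0.0527]
300 326 [ 0.5019 -0.0697  0.163 ] [-0.0005 -0.0067 -0.0469]
300 332 [ 0.5006 -0.0722  0.1628] [-0.0033 -0.0068 -0.0467]
300 338 [ 0.4996 -0.0741  0.1637] [-0.0054 -0.0068 -0.0476]
320 260 [ 0.522  -0.0467  0.1715] [ 0.0291  0.0008 -0.0554]
320 266 [ 0.521  -0.0486  0.1714] [ 0.0269  0.0008 -0.0553]
320 272 [ 0.5204 -0.0499  0.1733] [ 0.0255  0.0008 -0.0572]
320 278 [ 0.5192 -0.0522  0.172 ] [ 0.0229  0.0008 -0.0559]
320 284 [ 0.5184 -0.
[... 713 characters left out ...]
 -0.0742  0.1158] [0.0033 0.0108 0.0003]
340 278 [ 0.5194 -0.0725  0.1275] [ 0.0049  0.0101 -0.0114]
340 284 [ 0.5183 -0.0745  0.1294] [ 0.0026  0.0101 -0.0133]
340 290 [ 0.5203 -0.0677  0.1518] [ 0.0096  0.0088 -0.0357]
340 296 [ 0.5202 -0.0671  0.1586] [ 0.0101  0.0084 -0.0425]
340 302 [ 0.5197 -0.0678  0.1621] [ 0.0092  0.0082 -0.046 ]
340 308 [ 0.5195 -0.0676  0.1671] [ 0.0093  0.008  -0.0511]
340 314 [ 0.5185 -0.0695  0.1677] [ 0.0071  0.008  -0.0516]
340 320 [ 0.5175 -0.0718  0.1677] [ 0.0047  0.0081 -0.0516]
340 326 [ 0.5165 -0.0737  0.1683] [ 0.0025  0.0081 -0.0522]
340 332 [ 0.5154 -0.076   0.1683] [-0.      0.0081 -0.0522]
340 338 [ 0.5146 -0.0777  0.1696] [-0.0019  0.0081 -0.0535]
```

View pics/c4.png

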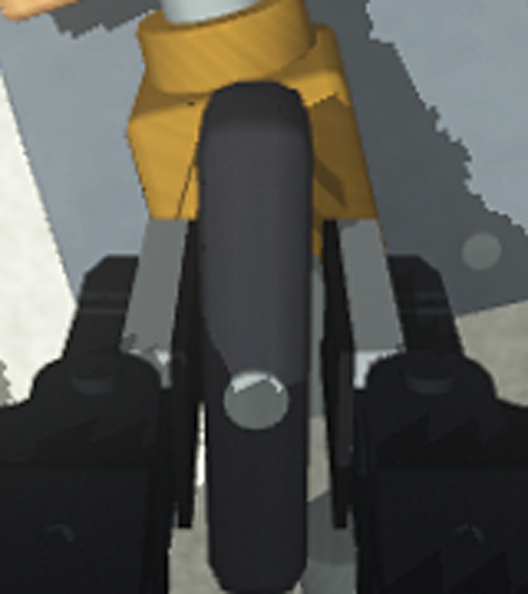

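The bar lies between the pads with about 1.5 mm spare on each side, yet the pads report 39 N. I'll wait a few rows to see whether they are still closing.

>>> move_arm --jaw '[0.8,0.8,0.8,0.8]' --dp '[[0,0,0],[0,0,0],[0,0,0],[0,0,0]]' --turn '[[0,0,0],[0,0,0],[0,0,0],[0,0,0]]'

```text
time_s: 8.22
position: [0.5081, -0.0723, 0.1161]
tool_rot: [[0.45, 0.893, -0.0], [0.893, -0.45, 0.0], [0.0, -0.0, -1.0]]
ft_force: [-3.1, 2.4, 5.9]
grip_width: 0.0149
gripper_force: 39.0
```

```bash
python3 - <<'E'
exec(open("s.py").read())
im,d=cams.get_image("wrist"); k=cams.calibration("wrist"); f=240/np.tan(np.radians(k["vertical_fov"]/2))
R=np.array(o["tool_rot"])
for r in (280,286,292,300):
  print(r,[ (c,*(R.T@((lambda p,v:p+v*d[r,c]/np.cos(np.hypot(c-k["cx"],r-k["cy"])/f))(*ray("wrist",c,r))-o["position"])*1000).round(0)) for c in range(276,364,6)])
E
```

```text
8.2167 [ 0.508 -0.072  0.116] yaw 63.25 q6 5.418176111665419 F [-3.052  2.428  5.932] T [0.33  0.607 0.003] w 0.014937339454989738 38.9544403553009 eff6 0.001308539394813124
280 [(276, np.float64(-47.0), np.float64(-35.0), np.float64(111.0)), (282, np.float64(-46.0), np.float64(-30.0), np.float64(111.0)), (288, np.float64(-0.0), np.float64(-15.0), np.float64(-1.0)), (294, np.float64(-0.0), np.float64(-12.0), np.float64(-1.0)), (300, np.float64(21.0), np.float64(-6.0), np.float64(-53.0)), (306, np.float64(22.0), np.float64(-4.0), np.float64(-55.0)), (312, np.float64(22.0), np.float64(-2.0), np.float64(-56.0)), (318, np.float64(22.0), np.float64(0.0), np.float64(-56.0)), (324, np.float64(22.0), np.float64(2.0), np.float64(-56.0)), (330, np.float64(22.0), np.float64(4.0), np.float64(-55.0)), (336, np.float64(5.0), np.float64(8.0), np.float64(-14.0)), (342, np.float64(3.0), np.float64(11.0), np.float64(-10.0)), (348, np.float64(-1.0), np.float64(15.0), np.float64(0.0)), (354, np.float64(-46.0), np.float64(29.0), np.float64(111.0)), (360, np.float64(-46.0), np.float64(34.0), np.float64(11
[... 2099 characters left out ...]
-9.0), np.float64(-45.0)), (300, np.float64(13.0), np.float64(-6.0), np.float64(-52.0)), (306, np.float64(14.0), np.float64(-4.0), np.float64(-54.0)), (312, np.float64(15.0), np.float64(-2.0), np.float64(-57.0)), (318, np.float64(14.0), np.float64(0.0), np.float64(-55.0)), (324, np.float64(15.0), np.float64(2.0), np.float64(-57.0)), (330, np.float64(15.0), np.float64(4.0), np.float64(-55.0)), (336, np.float64(4.0), np.float64(7.0), np.float64(-34.0)), (342, np.float64(10.0), np.float64(9.0), np.float64(-47.0)), (348, np.float64(10.0), np.float64(11.0), np.float64(-45.0)), (354, np.float64(9.0), np.float64(14.0), np.float64(-44.0)), (360, np.float64(6.0), np.float64(17.0), np.float64(-38.0))]
```

The width is stuck at 15 mm, so the tips are probably on something round under the bar, such as the stem hub. I'll open a little, raise 7 mm and regrip.

>>> move_arm --jaw '[3,3,3,3,0.8,0.8,0.8,0.8,0.8,0.8,0.8]' --dp '[[0,0,0],[0,0,0],[0,0,-0.4],[0,0,-0.3],[0,0,0],[0,0,0],[0,0,0],[0,0,0],[0,0,0],[0,0,0],[0,0,0]]' --turn '[[0,0,0],[0,0,0],[0,0,0],[0,0,0],[0,0,0],[0,0,0],[0,0,0],[0,0,0],[0,0,0],[0,0,0],[0,0,0]]' --force 40

```text
time_s: 9.18
position: [0.5081, -0.0722, 0.1241]
tool_rot: [[0.45, 0.893, 0.0], [0.893, -0.45, 0.0], [0.0, 0.0, -1.0]]
ft_force: [-5.6, 3.2, 15.9]
grip_width: 0.0108
gripper_force: 63.2
```

```bash
python3 s.py
```

```text
9.1833 [ 0.508 -0.072  0.124] yaw 63.25 q6 5.417399167162089 F [-5.584  3.16  15.861] T [0.548 1.342 0.031] w 0.010786205900278826 63.192729502916336 eff6 0.008936597441788763
```

```bash
python3 - <<'E'
from h import *
im,d=cams.get_image("wrist")
a=cv2.resize(im[225:405,260:380,::-1],(400,600),interpolation=cv2.INTER_CUBIC)
s,_=cams.get_image("side")
b=cv2.resize(s[160:250,338:398,::-1],(400,600),interpolation=cv2.INTER_CUBIC)
cv2.imwrite("pics/c5.png",np.hstack([a,b]))
E
python3 s.py
```

```text
9.2833 [ 0.508 -0.072  0.124] yaw 63.26 q6 5.415583476663345 F [-6.96   3.742 16.471] T [0.66  1.29  0.034] w 0.010645198748803398 63.191882371902466 eff6 0.008935742662288249
```

View pics/c5.png

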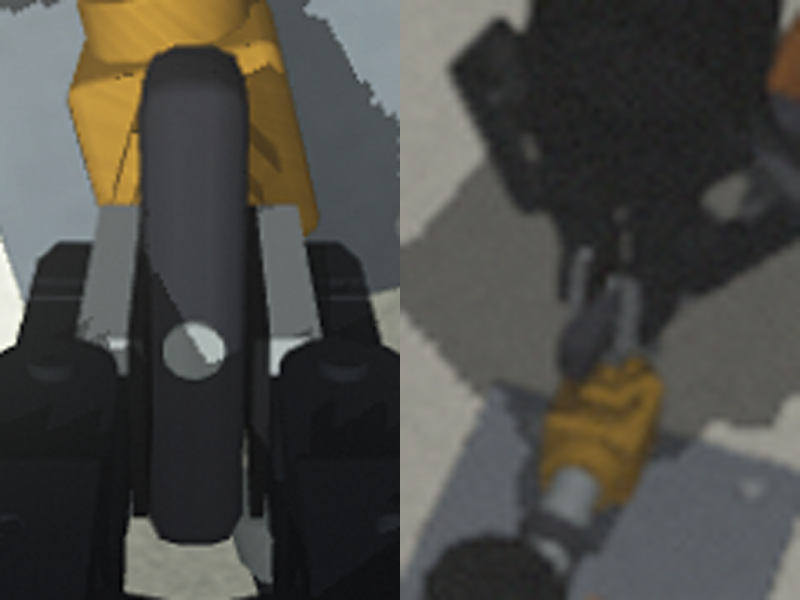

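The bar is now clamped between the pads, but 16 N pushes up because the tips press on something while swinging forward. I'll regrip 4 mm higher.

>>> move_arm --jaw '[3,3,3,3,0.8,0.8,0.8,0.8,0.8,0.8,0.8]' --dp '[[0,0,0],[0,0,0],[0,0,-0.4],[0,0,0],[0,0,0],[0,0,0],[0,0,0],[0,0,0],[0,0,0],[0,0,0],[0,0,0]]' --turn '[[0,0,0],[0,0,0],[0,0,0],[0,0,0],[0,0,0],[0,0,0],[0,0,0],[0,0,0],[0,0,0],[0,0,0],[0,0,0]]' --force 40

```text
time_s: 10.2
position: [0.5081, -0.0723, 0.1266]
tool_rot: [[0.45, 0.893, -0.001], [0.893, -0.45, 0.0], [-0.0, -0.001, -1.0]]
ft_force: [-4.3, 1.9, 4.7]
grip_width: 0.0112
gripper_force: 42.3
```

```bash
python3 s.py
```

```text
10.2 [ 0.508 -0.072  0.127] yaw 63.25 q6 5.416773705292167 F [-4.263  1.922  4.698] T [ 0.313  0.762 -0.004] w 0.011222909097602861 42.267038226127625 eff6 0.00859268446220085
```

>>> move_arm --jaw '[0.8,0.8,0.8,0.8,0.8,0.8,0.8,0.8,0.8,0.8,0.8]' --dp '[[0,-0.05,0],[0,0,0],[0,0,0],[0,0,0],[0,0,0],[0,0,0],[0,0,0],[0,0,0],[0,0,0],[0,0,0],[0,0,0]]' --turn '[[0,0,0],[0,0,0.04],[0,0,0.04],[0,0,0.04],[0,0,0.04],[0,0,0.04],[0,0,0.04],[0,0,0.04],[0,0,0.04],[0,0,0.03],[0,0,0]]'

```text
time_s: 11.12
position: [0.5079, -0.0722, 0.1266]
tool_rot: [[0.73, 0.684, -0.0], [0.684, -0.73, -0.0], [-0.0, -0.0, -1.0]]
ft_force: [-3.3, 2.2, 4.6]
grip_width: 0.0108
gripper_force: 42.2
```

```bash
cat > b.py <<'E'
exec(open("s.py").read())
m=cams.outline_of
im,_=cams.get_image("wrist"); r=m("wrist","needle_grip")
if r:
    k=r[0]["mask"].astype(np.uint8); c=max(cv2.findContours(k,0,2)[0],key=cv2.contourArea)
    print("mask",round(r[0]["p"],2),cv2.fitLine(c,2,0,.01,.01).ravel())
E
python3 b.py
```

```text
11.1167 [ 0.508 -0.072  0.127] yaw 43.14 q6 25.53035745738692 F [-3.332  2.199  4.563] T [0.261 0.683 0.088] w 0.01084511144608865 42.19645321369171 eff6 0.49992263317108154
mask 0.85 [  0.008   1.    318.378 304.255]
```

The bar turns with the tool, and the torque of about 0.09 N m is free drag.

>>> move_arm --jaw '[0.8,0.8,0.8,0.8,0.8,0.8,0.8,0.8,0.8]' --dp '[[0,0,0],[0,0,0],[0,0,0],[0,0,0],[0,0,0],[0,0,0],[0,0,0],[0,0,0],[0,0,0]]' --turn '[[0,0,0.045],[0,0,0.045],[0,0,0.045],[0,0,0.045],[0,0,0.045],[0,0,0.045],[0,0,0.02],[0,0,0],[0,0,0]]'

```text
time_s: 11.97
position: [0.5078, -0.0722, 0.1266]
tool_rot: [[0.894, 0.449, -0.0], [0.449, -0.894, -0.0], [-0.0, -0.0, -1.0]]
ft_force: [-4.8, 1.5, 5.3]
grip_width: 0.011
gripper_force: 42.4
```

```bash
python3 s.py
```

```text
11.9667 [ 0.508 -0.072  0.127] yaw 26.66 q6 42.016748074915085 F [-4.841  1.467  5.349] T [0.297 0.824 0.321] w 0.010992187120550573 42.37122416496277 eff6 0.3701495099812746
```

Torque has risen to 0.32 N m, which is seat contact. A small extra turn will confirm the slope.

>>> move_arm --jaw '[0.8,0.8,0.8]' --dp '[[0,0,0],[0,0,0],[0,0,0]]' --turn '[[0,0,0.02],[0,0,0],[0,0,0]]'

```text
time_s: 12.22
position: [0.5078, -0.0722, 0.1266]
tool_rot: [[0.903, 0.431, -0.0], [0.431, -0.903, -0.0], [-0.0, -0.0, -1.0]]
ft_force: [-4.0, 1.8, 4.9]
grip_width: 0.0107
gripper_force: 42.4
```

```bash
python3 s.py
```

```text
12.2167 [ 0.508 -0.072  0.127] yaw 25.5 q6 43.1707762335067 F [-4.008  1.751  4.937] T [0.261 0.818 0.326] w 0.010722379639851867 42.4189031124115 eff6 0.384344682097435
```

>>> move_arm --jaw '[0.8]' --dp '[[0,0,0]]' --turn '[[0,0,0]]'

```text
time_s: 12.3
position: [0.5078, -0.0722, 0.1266]
tool_rot: [[0.903, 0.431, -0.0], [0.431, -0.903, -0.0], [-0.0, -0.0, -1.0]]
ft_force: [-4.4, 0.8, 4.9]
grip_width: 0.0111
gripper_force: 42.4
```

```bash
python3 b.py
```

```text
12.3 [ 0.508 -0.072  0.127] yaw 25.51 q6 43.16819640167617 F [-4.433  0.818  4.924] T [0.239 0.794 0.323] w 0.01107147621273529 42.41909444332123 eff6 0.34814391285181046
mask 0.74 [  0.806   0.592 221.922 173.474]
```

```bash
cat > e.py <<'E'
from h import *
im,d=cams.get_image("wrist")
k=cams.calibration("wrist"); f=240/np.tan(np.radians(k["vertical_fov"]/2))
o=observe();R=np.array(o["tool_rot"])
# bar-top points by height, in tool xy
P=[]
for r in range(236,300):
    for c in range(285,352):
        p,v=ray("wrist",c,r); x=p+v*d[r,c]/np.cos(np.hypot(c-k["cx"],r-k["cy"])/f)
        t=R.T@(x-o["position"])
        if x[2]>.1685 and x[2]<.177 and .013<t[0]<.030: P.append(t)
P=np.array(P)
xs=np.linspace(.013,.029,9); L=[];
for a,b in zip(xs[:-1],xs[1:]):
    y=P[(P[:,0]>=a)&(P[:,0]<b),1]; L.append(((a+b)/2,(y.min()+y.max())/2,y.max()-y.min()))
L=np.array(L); print(len(P),(L*1000).round(1).tolist()); s=np.polyfit(L[:,0],L[:,1],1); print("bar vs tool deg",np.degrees(np.arctan(s[0])))
E
python3 e.py
```

```text
Traceback (most recent call last):
  File "e.py", line 9, in <module>
    p,v=ray("wrist",c,r); x=p+v*d[r,c]/np.cos(np.hypot(c-k["cx"],r-k["cy"])/f)
        ~~~^^^^^^^^^^^^^
  File "h.py", line 9, in ray
    o=observe(); T=np.eye(4); T[:3,:3]=o["tool_rot"]; T[:3,3]=o["position"]
ValueError: time passes only in moves, steps and waits
```

```bash
sed -i 's/^def ray/import functools\nobs0=functools.lru_cache(observe)\nkal=functools.lru_cache(cams.calibration)\ndef ray/; s/o=observe(); T=/o=obs0(); T=/; s/k=cams.calibration(cam)/k=kal(cam)/' h.py; python3 e.py; python3 s.py
```

```text
1411 [[14.0, 0.7, 11.6], [16.0, 0.4, 12.0], [18.0, 0.5, 11.9], [20.0, 0.7, 11.5], [22.0, 0.5, 11.8], [24.0, 0.5, 11.7], [26.0, 0.5, 11.7], [28.0, 0.7, 11.2]]
bar vs tool deg 0.043244953008223716
12.5 [ 0.508 -0.072  0.127] yaw 25.51 q6 43.16690504081803 F [-3.64   1.964  5.247] T [0.266 0.863 0.32 ] w 0.01103241231749719 42.41931974887848 eff6 0.34507809206843376
```

>>> move_arm --jaw '[0.8,0.8,0.8,0.8]' --dp '[[0,0,0],[0,0,0],[0,0,0],[0,0,0]]' --turn '[[0,0,0.025],[0,0,0],[0,0,0],[0,0,0]]'

```text
time_s: 12.83
position: [0.5078, -0.0722, 0.1266]
tool_rot: [[0.913, 0.408, -0.0], [0.408, -0.913, -0.0], [-0.0, 0.0, -1.0]]
ft_force: [-4.2, 2.1, 4.7]
grip_width: 0.011
gripper_force: 42.5
```

```bash
python3 s.py; python3 e.py
```

```text
12.8333 [ 0.508 -0.072  0.127] yaw 24.08 q6 44.5936091029187 F [-4.166  2.146  4.692] T [0.313 0.759 0.425] w 0.0109930845299881 42.48866558074951 eff6 0.40442182682454586
1420 [[14.0, 0.5, 12.0], [16.0, 0.5, 12.0], [18.0, 0.5, 11.9], [20.0, 0.5, 11.9], [22.0, 0.5, 11.8], [24.0, 0.5, 11.7], [26.0, 0.5, 11.7], [28.0, 0.5, 10.9]]
bar vs tool deg 0.16504586999131438
```

The seat slope is confirmed: 0.425 N m, well below crushing. Now I'll back off about 91°, which is a quarter turn from the firm-bottom angle.

>>> move_arm --jaw '[0.8,0.8,0.8,0.8,0.8,0.8,0.8,0.8,0.8,0.8,0.8,0.8]' --dp '[[0,0,0],[0,0,0],[0,0,0],[0,0,0],[0,0,0],[0,0,0],[0,0,0],[0,0,0],[0,0,0],[0,0,0],[0,0,0],[0,0,0]]' --turn '[[0,0,-0.07],[0,0,-0.08],[0,0,-0.08],[0,0,-0.08],[0,0,-0.08],[0,0,-0.08],[0,0,-0.08],[0,0,-0.08],[0,0,-0.08],[0,0,-0.08],[0,0,-0.08],[0,0,-0.08]]'

```text
time_s: 13.88
position: [0.5081, -0.0723, 0.1266]
tool_rot: [[0.196, 0.981, 0.0], [0.981, -0.196, 0.0], [0.0, 0.0, -1.0]]
ft_force: [-2.9, 1.5, 4.0]
grip_width: 0.011
gripper_force: 42.1
```

>>> move_arm --jaw '[0.8,0.8,0.8,0.8,0.8,0.8,0.8,0.8,0.8,0.8,0.8]' --dp '[[0,0,0],[0,0,0],[0,0,0],[0,0,0],[0,0,0],[0,0,0],[0,0,0],[0,0,0],[0,0,0],[0,0,0],[0,0,0]]' --turn '[[0,0,-0.08],[0,0,-0.08],[0,0,-0.08],[0,0,-0.08],[0,0,-0.08],[0,0,-0.08],[0,0,-0.08],[0,0,-0.07],[0,0,-0.015],[0,0,0],[0,0,0]]'

```text
time_s: 14.8
position: [0.5082, -0.0722, 0.1266]
tool_rot: [[-0.427, 0.904, 0.001], [0.904, 0.427, 0.0], [-0.0, 0.001, -1.0]]
ft_force: [-1.5, 3.1, 2.5]
grip_width: 0.0109
gripper_force: 42.0
```

```bash
python3 s.py; python3 e.py
```

```text
14.8 [ 0.508 -0.072  0.127] yaw 115.28 q6 -46.62194149355024 F [-1.54   3.139  2.55 ] T [ 0.531  0.194 -0.029] w 0.01094254672815128 42.00930833816528 eff6 -0.11581492144614458
1418 [[14.0, -1.0, 11.7], [16.0, -1.0, 11.6], [18.0, -1.0, 11.5], [20.0, -1.0, 11.5], [22.0, -1.2, 11.8], [24.0, -1.0, 12.1], [26.0, -1.0, 12.1], [28.0, -1.0, 11.2]]
bar vs tool deg -0.05711053041248024
```

The screw is backed off with the bar still aligned. Next I'll release, rise and go over the lever.

>>> move_arm --jaw '[4,4,4,4,4,4,4,4,4,4,4,4]' --dp '[[0,0,0],[0,0,0],[0,0,0],[0,0,-2],[0,0,-4],[0,0,-4],[0,0,-2],[3.28,1.31,0],[3.28,1.31,0],[3.28,1.31,0],[3.28,1.31,0],[3.28,1.31,0]]' --turn '[[0,0,0],[0,0,0],[0,0,0],[0,0,0],[0,0,0],[0,0,0],[0,0,0],[0,0,0],[0,0,0],[0,0,0],[0,0,0],[0,0,0]]'

```text
time_s: 15.85
position: [0.4966, 0.1054, 0.2466]
tool_rot: [[-0.428, 0.904, 0.0], [0.904, 0.428, -0.0], [-0.0, 0.0, -1.0]]
ft_force: [0.7, -0.1, 0.6]
grip_width: 0.0399
gripper_force: 0.0
```

>>> move_arm --jaw '[4,4,4,4,4,4,4,4,4,4,4,4]' --dp '[[3.28,1.31,0],[3.28,1.31,0],[0,0,0.5],[0,0,0.5],[0,0,0.5],[0,0,0.5],[0,0,0.5],[0,0,0.5],[0,0,0.5],[0,0,0.5],[0,0,0],[0,0,0]]' --turn '[[0,0,0],[0,0,0],[0,0,-0.113],[0,0,-0.113],[0,0,-0.113],[0,0,-0.113],[0,0,-0.113],[0,0,-0.113],[0,0,-0.113],[0,0,-0.113],[0,0,0],[0,0,0]]'

```text
time_s: 16.85
position: [0.4924, 0.1744, 0.2065]
tool_rot: [[-0.974, 0.225, -0.0], [0.225, 0.974, -0.0], [0.0, -0.0, -1.0]]
ft_force: [-0.1, 0.5, 0.4]
grip_width: 0.0401
gripper_force: 0.0
```

```bash
python3 s.py; python3 - <<'E'
from h import *
np.set_printoptions(precision=4,suppress=True)
o=obs0();R=np.array(o["tool_rot"])
im,d=save("wrist","w6")
m=cams.mark_of("wrist","lever_grip")[:1]
for a in m:
    c,r=a["location"];p=atz("wrist",c*640,r*480,.136);print(a["p"],c*640,r*480,p,R.T@(p-o["position"]))
k=cams.outline_of("wrist","lever_grip")
if k:
    mk=k[0]["mask"].astype(np.uint8);cc=max(cv2.findContours(mk,0,2)[0],key=cv2.contourArea);print(k[0]["p"],k[0]["box"],cv2.minAreaRect(cc),cv2.fitLine(cc,2,0,.01,.01).ravel())
    bx=cv2.boxPoints(cv2.minAreaRect(cc))
    for q in bx: p=atz("wrist",*q,.143);print(q,p,R.T@(p-o["position"]))
E
```

```text
16.85 [0.492 0.174 0.206] yaw 166.97 q6 -70.45838269441983 F [-0.075  0.506  0.413] T [ 0.08  -0.04  -0.024] w 0.04013751352404985 0.0 eff6 -0.396571084856987
0.82 326.01599999999996 243.504 [0.495  0.1771 0.136 ] [-0.0019  0.0033  0.0705]
0.93 [0.509, 0.5758, 0.0411, 0.2854] ((324.4999694824219, 273.5), (26.999996185302734, 132.99996948242188), 0.0) [  0.0347  -0.9994 324.3231 291.8   ]
[311. 340.] [0.5623 0.1507 0.143 ] [-0.0734 -0.0073  0.0635]
[311. 207.] [0.4669 0.1735 0.143 ] [ 0.0247 -0.0066  0.0635]
[338. 207.] [0.4708 0.1904 0.143 ] [0.0247 0.0107 0.0635]
[338. 340.] [0.5668 0.1699 0.143 ] [-0.0735  0.0124  0.0635]
```

View pics/w6.png

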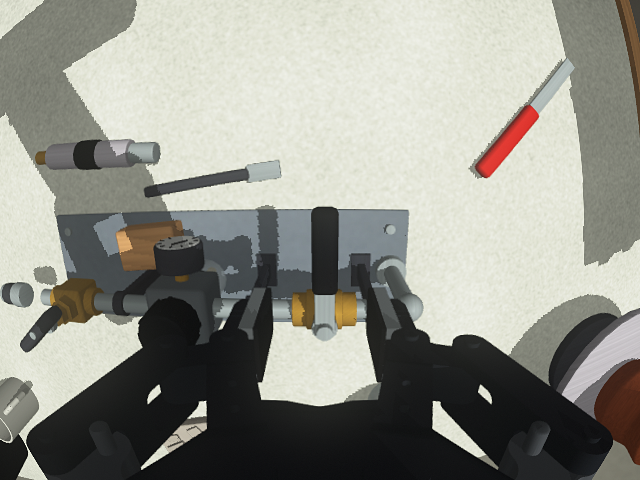

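The lever points to -x, with the sleeve at cols 311–339, rows 207–295 and the pivot at (324,325). The bar handle and bystanders look undisturbed. I'll shift +2 mm in y, descend and grip.

>>> move_arm --jaw '[4,4,4,4,4,1.2,1.2,1.2,1.2,1.2,1.2]' --dp '[[0,0.2,3],[0,0,3],[0,0,3],[0,0,1.5],[0,0,0.6],[0,0,0],[0,0,0],[0,0,0],[0,0,0],[0,0,0],[0,0,0]]' --turn '[[0,0,0],[0,0,0],[0,0,0],[0,0,0],[0,0,0],[0,0,0],[0,0,0],[0,0,0],[0,0,0],[0,0,0],[0,0,0]]' --force 40

```text
time_s: 17.92
position: [0.4936, 0.1777, 0.0967]
tool_rot: [[-0.975, 0.222, 0.003], [0.222, 0.975, 0.002], [-0.002, 0.003, -1.0]]
ft_force: [3.0, 7.3, -6.5]
grip_width: 0.017
gripper_force: 42.2
```

```bash
python3 s.py; python3 - <<'E'
import numpy as np
# per-row tool shift for arc: r=.068, turn a per row
for a in (.06,.07):
    print(a, -.068*(1-np.cos(a))*100, .068*np.sin(a)*100)
E
```

```text
17.9167 [0.494 0.178 0.097] yaw 167.15 q6 -70.41761531535091 F [ 3.041  7.314 -6.46 ] T [ 1.056 -0.326  0.005] w 0.01695086697074181 42.15822637081146 eff6 -0.010115017939824611
0.06 -0.012236328440611512 0.40775524406022323
0.07 -0.016653198277698823 0.4756113618952228
```

>>> move_arm --jaw '[1.2,1.2,1.2,1.2,1.2,1.2,1.2,1.2,1.2,1.2,1.2,1.2]' --dp '[[-0.017,0.476,0],[-0.017,0.476,0],[-0.017,0.476,0],[-0.017,0.476,0],[-0.017,0.476,0],[-0.017,0.476,0],[-0.017,0.476,0],[-0.017,0.476,0],[-0.017,0.476,0],[-0.017,0.476,0],[-0.017,0.476,0],[0,0,0]]' --turn '[[0,0,0.07],[0,0,0.07],[0,0,0.07],[0,0,0.07],[0,0,0.07],[0,0,0.07],[0,0,0.07],[0,0,0.07],[0,0,0.07],[0,0,0.07],[0,0,0.07],[0,0,0]]'

```text
time_s: 18.92
position: [0.5231, 0.2202, 0.0967]
tool_rot: [[-0.543, 0.839, 0.003], [0.839, 0.543, 0.003], [0.001, 0.004, -1.0]]
ft_force: [3.7, 8.5, -7.8]
grip_width: 0.0172
gripper_force: 42.3
```

```bash
python3 s.py
```

```text
18.9167 [0.523 0.22  0.097] yaw 122.92 q6 -22.149034400467503 F [ 3.679  8.531 -7.838] T [ 1.339 -0.327  0.402] w 0.017170701790977055 42.278369665145874 eff6 1.3794276863336563
```

>>> move_arm --jaw '[1.2,1.2,1.2,1.2,1.2,1.2,1.2,1.2,1.2,1.2,1.2,1.2]' --dp '[[-0.017,0.476,0],[-0.017,0.476,0],[-0.017,0.476,0],[-0.017,0.476,0],[-0.017,0.476,0],[-0.017,0.476,0],[-0.017,0.476,0],[-0.017,0.476,0],[-0.017,0.476,0],[-0.017,0.476,0],[0,0,0],[0,0,0]]' --turn '[[0,0,0.07],[0,0,0.07],[0,0,0.07],[0,0,0.07],[0,0,0.07],[0,0,0.07],[0,0,0.07],[0,0,0.07],[0,0,0.07],[0,0,0.07],[0,0,0],[0,0,0]]'

```text
time_s: 19.92
position: [0.5695, 0.2313, 0.0967]
tool_rot: [[0.122, 0.992, 0.005], [0.992, -0.122, 0.005], [0.005, 0.005, -1.0]]
ft_force: [9.0, 12.7, -9.4]
grip_width: 0.0167
gripper_force: 41.9
```

```bash
python3 s.py
```

```text
19.9167 [0.57  0.231 0.097] yaw 82.97 q6 17.961095214659867 F [ 9.04  12.672 -9.365] T [ 1.897 -1.094  0.159] w 0.016657122202645168 41.88511669635773 eff6 0.3031251300126314
```

>>> move_arm --jaw '[1.2,1.2,1.2,1.2,1.2]' --dp '[[0,0.26,0],[0,0.26,0],[0,0.15,0],[0,0,0],[0,0,0]]' --turn '[[0,0,0.04],[0,0,0.04],[0,0,0.02],[0,0,0],[0,0,0]]'

```text
time_s: 20.33
position: [0.5759, 0.2302, 0.0968]
tool_rot: [[0.22, 0.975, 0.005], [0.975, -0.22, 0.005], [0.006, 0.004, -1.0]]
ft_force: [7.8, 12.5, -9.7]
grip_width: 0.017
gripper_force: 42.1
```

```bash
python3 s.py
```

```text
20.3333 [0.576 0.23  0.097] yaw 77.28 q6 23.436726848912738 F [ 7.764 12.494 -9.701] T [ 1.865 -1.005  0.543] w 0.0169841294875425 42.13482141494751 eff6 0.5672706663608551
```

Turned 89.9°. I'll press a little further to confirm the stop.

>>> move_arm --jaw '[1.2,1.2,1.2,1.2]' --dp '[[0,0.15,0],[0,0.13,0],[0,0,0],[0,0,0]]' --turn '[[0,0,0.02],[0,0,0.02],[0,0,0],[0,0,0]]'

```text
time_s: 20.67
position: [0.5768, 0.2298, 0.0968]
tool_rot: [[0.258, 0.966, 0.001], [0.966, -0.258, 0.004], [0.004, 0.0, -1.0]]
ft_force: [-0.6, 11.7, -4.9]
grip_width: 0.0168
gripper_force: 47.4
```

```bash
python3 s.py
```

```text
20.6667 [0.577 0.23  0.097] yaw 75.07 q6 25.58279109454023 F [-0.56  11.729 -4.866] T [1.809 0.075 0.948] w 0.01682028637084323 47.41443693637848 eff6 0.9798027947545052
```

Force rose and motion stopped, so the lever is at its stop. I'll release and rise.

>>> move_arm --jaw '[4,4,4,4,4,4,4,4,4,4]' --dp '[[0,0,0],[0,0,0],[0,0,0],[0,0,-2],[0,0,-4],[0,0,-4],[0,0,-4],[0,0,-2],[0,0,0],[0,0,0]]' --turn '[[0,0,0],[0,0,0],[0,0,0],[0,0,0],[0,0,0],[0,0,0],[0,0,0],[0,0,0],[0,0,0],[0,0,0]]'

```text
time_s: 21.5
position: [0.5772, 0.2269, 0.257]
tool_rot: [[0.261, 0.965, 0.003], [0.965, -0.261, 0.0], [0.001, 0.003, -1.0]]
ft_force: [0.5, -0.4, -0.3]
grip_width: 0.0401
gripper_force: 0.0
```

```bash
python3 s.py; python3 - <<'E'
from h import *
np.set_printoptions(precision=4,suppress=True)
save("wrist","w7")
for q,z in(("lever_grip",.143),("needle_grip",.173)):
    for m in cams.mark_of("wrist",q)[:1]: c,r=m["location"];print(q,m["p"],atz("wrist",c*640,r*480,z-.01))
    for m in cams.outline_of("wrist",q)[:1]:
        cc=max(cv2.findContours(m["mask"].astype(np.uint8),0,2)[0],key=cv2.contourArea).reshape(-1,2)
        P=np.array([atz("wrist",c,r,z)[:2] for c,r in cc]).astype(np.float32)
        l=cv2.fitLine(P,2,0,.001,.001).ravel();print(m["p"],P.min(0),P.max(0),"dir",np.degrees(np.arctan2(l[1],l[0])),l[2:])
E
```

```text
21.5 [0.577 0.227 0.257] yaw 74.9 q6 25.64494649620712 F [ 0.52  -0.367 -0.277] T [-0.033  0.024 -0.004] w 0.04007909295149947 0.0 eff6 0.0011606616681092419
lever_grip 0.76 [0.5723 0.2284 0.133 ]
```

Picture budget is spent, so I'll check the lever and bar angles numerically from depth.

```bash
python3 - <<'E'
from h import *
np.set_printoptions(precision=4,suppress=True)
def cloud(cam):
    im,d=cams.get_image(cam);k=kal(cam);f=240/np.tan(np.radians(k["vertical_fov"]/2));P=[]
    for r in range(0,480,1):
        for c in range(0,640,1):
            if d[r,c]<=0: continue
            if cam=="top" and not(180<c<400 and 210<r<320): continue
            o,v=ray(cam,c,r); n=1 if cam=="top" else np.cos(np.hypot(c-k["cx"],r-k["cy"])/f)
            P.append(np.r_[o+v*d[r,c]/n, im[r,c]])
    return np.array(P)
for cam in("wrist","top"):
    P=cloud(cam)
    for n,ctr,rad,z0,z1,dark in(("lever",(.576,.229),.045,.136,.150,60),("bar",(.508,-.0725),.036,.162,.182,75)):
        s=P[(np.hypot(P[:,0]-ctr[0],P[:,1]-ctr[1])<rad)&(P[:,2]>z0)&(P[:,2]<z1)&(P[:,3:].max(1)<dark)]
        if len(s)<15: print(cam,n,len(s));continue
        u=s[:,:2]-s[:,:2].mean(0);w=np.linalg.svd(u,full_matrices=False);t=w[2][0];print(cam,n,len(s),s[:,:3].mean(0),"deg",np.degrees(np.arctan2(t[1],t[0]))%180,"len",np.ptp(u@t),"wid",np.ptp(u@w[2][1]))
E
```

```text
wrist lever 1623 [0.5754 0.2229 0.1418] deg 77.63282578170931 len 0.060995309533831976 wid 0.018208741471216223
wrist bar 0
top lever 202 [0.5744 0.2196 0.1421] deg 77.85082864537344 len 0.05825702123704617 wid 0.017823266137719264
top bar 150 [ 0.5076 -0.0707  0.1718] deg 114.19635942342165 len 0.061391985680883984 wid 0.011719705656786795
```

The lever is in line with the pipe (77.7° against about 77.2°) and the bar stands at about 115° as left. Handing in.

```bash
python3 -c "
from rig import ticket
print(ticket.close_job())"
```

```text
the job is handed in; nothing more can be done
None
```

The job is handed in (no verdict came back): I bottomed the needle valve on its soft seat (about 0.36 N m, below the 0.6 N m crush limit) and backed it off a quarter turn (about 91°). I then swung the supply lever open to its stop, in line with the pipe, at about 22 s. The tools looked undisturbed in the last picture, taken before the lever moved.

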